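# Jack up one side of the battery charger and hold it there

## Robot

A 6-joint arm with a two-finger parallel gripper is mounted at the origin on the work surface. World frame = base frame: x ahead of the robot, y to its left, z up, the work surface at z = 0. Lengths are in m, angles in rad, forces in N, time in s.
With the tool pointing down it reaches from about 0.15 to 0.775 m from the base axis. Payload 6.1 kg.
Tool frame: the origin (TCP) lies at the centre of the arm's flange, where the gripper is bolted on; the fingertips stand 173 mm ahead of it and the grasp point (between the pads) lies 155 mm ahead of it; z points along the fingers, y is the line along which they close (so a half turn about z gives the same grasp; the last joint's range is limited). The gripper opens to 85 mm and grips with 20 to 120 N. Pads are 22 mm wide; open, the fingers measure 114 mm over their backs; the gripper's body (76 mm by 85 mm) begins 54 mm behind the grasp point. The pads swing forward as they close: fully open they stand 13 mm farther back than shut.
Start: joints at [1.336, 0.126, -0.04, 1.405, 0, 1.571], TCP at [0.122, 0.511, 0.405] pointing down, gripper open.
Joint ranges: [-2.72, 2.72], [-0.95, 1.95], [-1.27, 1.35], [-1.78, 2.02], [-1.46, 1.47], [-3.14, 3.14]. Speed limits (rad/s): [2.39, 2.39, 3.01, 3.14, 3.14, 3.14].

## Interface

Orientations are given as a 3x3 rotation matrix whose columns are the frame's x, y, z axes.
In Python, from station import * gives the robot as it stands.
- The arm moves only by the shell command python3 -m creep 'ROWS' [FORCE]. ROWS is JSON, a list of rows, each a list of 3 entries, a list of its own where there are three numbers: the shift along the tool's x, y, z in m, then the turn about the tool's z in units of 5 degrees (1.0 is 5 degrees), then the opening, from 0 (shut) to 1 (fully open). In form: [[[dx, dy, dz], twist, jaw], ...]. A call has 1 to 5 rows; each row is the pose to reach, as a shift and turn from the pose commanded when the call began, along the tool's axes at that moment; what a row does not reach only later rows make up. A row lasts 1/10 s, in which the tool goes at most 50 mm and 8.59 degrees, less where a joint would pass 70% of its speed; a pose out of reach is approached as far as the arm can. A call with a gripper value outside its range is refused whole. The fingers move at their own pace and stop on an object; FORCE is the grip in N (left out, the last holds). Time passes only in rows, so rows that repeat a pose let the fingers close. It gives the time, the measured TCP pose, the force, the opening and the grip force at its end, in the units of the state.
- get_obs(): the state, without advancing time (a new reading comes with each control period).
- camera(name): name is "scene" or "top"; returns the picture (384x512x3 uint8, red, green, blue); there is no depth.
- camera_params(name): a dict with "fx", "fy", "cx", "cy" (pixels), "view" (4x4, takes a point from world to camera coordinates). Camera axes: x right, y down, z forward; pixel columns grow to the right and rows downward; lengths in m; the calibration is good to about 2 mm. A picture is of the moment at which its call begins. camera_params takes no time and is no camera call.
- hand_in(): hands the job in; it is judged then, once.
The state is a dict: "t": time; "joint_positions": joint angles; "joint_vel": joint speeds; "joint_torque": joint torques, N m; "tool_pos": TCP position; "orientation": TCP orientation; "contact_force": force on the tool from outside, world axes, zero at the start; "wrist_torque": the same for the moment, N m; "grip_width": finger opening in m; "grasp_force": force on a finger pad.
Only numpy, scipy, OpenCV 4.12 (cv2) and the standard library are available. Lean on these libraries where they do the work, as an engineer would, in place of code of your own. Each camera call takes 0.05 s, during which the arm holds its last target. There are 200 camera calls.

## Task

Move the bottle jack along the bench until its saddle stands centred under the round lift pad of the battery charger's bracket (a punched cross on the bracket's shelf marks it), then pump the jack's handle with full strokes until both feet on that side are 10 to 20 mm clear of the bench, so that new feet can be screwed in. Finish while holding the handle fully down on its last downstroke, the charger resting on the jack and its two far feet only. Do not lift or push the charger with the arm, shove it along the bench, or disturb the spare foot, the wrench and the tin.

Things in the scene. Friction and masses are not known exactly. Their poses are not given: they have to be found in the camera images.
- jack: Small hydraulic bottle jack, 2.5 kg, loose on the bench: base plate x -88..50, y -45..45, 12 mm thick; round reservoir 68 mm across, 92 mm high; on the -x side a pump block with fork plates 36 mm wide, up to z 74. Origin: on the bench under the ram's axis. x points away from the handle, z up. Slides flat when drawn or pushed by the handle (11 to 18 N)
- ram: Steel ram of the jack with its round saddle, 36 mm across. Origin: centre of the saddle's top face, 106 mm above the bench at the start, on the jack's z axis. A full downstroke of the handle (from its upper stop to its lower) raises it about 6 mm, the first one up to 9 mm; part strokes give less or nothing. It stays up on the upstroke and carries the load by itself. Travel 55 mm
- handle (a joint): Pump handle's angle about its pivot: 0 = up, on its upper stop (the handle then rises 0.75 rad, 43 degrees, above level), 0.62 rad = fully down, on its lower stop (0.13 rad above level). A return spring lifts it when let go; pushing the grip down takes 3 to 6 N without load, 5 to 10 N with the charger on the saddle
- handle_pivot (a point): Handle's pivot on the jack, at x -40, z 66 mm of the jack's frame; the pivot pin lies along the jack's y. The handle points to the jack's -x and upward
- handle_grip (a point): Middle of the handle's rubber sleeve (22 mm thick, 84 mm long plus round ends), 250 mm along the handle from the pivot. The handle's end is 300 mm from the pivot; between socket and sleeve it is a 15 mm steel tube
- handle_low (a point): Point on the handle's axis 100 mm from the pivot, on the 15 mm tube just outside the 23 mm thick socket (socket ends at 97 mm): a good place to pinch the handle from above to slide the jack
- charger: Battery charger, grey steel case 240 (x) x 300 (y) x 180 mm on four rubber feet 36 mm across and 30 mm high, top of case 209 mm, carrying handle to 242 mm, about 6.5 kg, standing loose on the bench. Origin: on the bench under its middle; z up; its bracket is on the +y side (the side that looks to the robot's left)
- lift_pad (a point): Centre of the underside of the round steel lift pad, 40 mm across, 118 mm above the bench at the start. It hangs under the bracket's shelf plate (64 mm along x, reaching from y 150 to 216 mm of the charger; pad at y 185; top at z 136, with a punched cross on it over the pad); slanting braces rise to z 186 beside the case
- near_foot_a (a point): Underside of the foot on the bracket side, at x -90, y 125 mm of the charger's frame; z = its clearance above the bench (0 at the start). It rises about 0.8 mm for each mm that the pad rises, some 5 mm for each full stroke under load
- near_foot_b (a point): Underside of the other foot on the bracket side, at x 90, y 125 mm of the charger's frame; z = its clearance above the bench
- far_foot_a (a point): Underside of the far-side foot at x -90, y -125 mm of the charger's frame; stays on the bench
- far_foot_b (a point): Underside of the far-side foot at x 90, y -125 mm of the charger's frame; stays on the bench
- new_foot: Bystander: spare rubber foot, 40 mm across, 45 mm high with its stud, standing on the bench beyond the work. Origin: centre of its underside
- wrench: Bystander: open-end wrench, 190 mm long, lying on the bench. Origin: centre of its underside
- tin: Bystander: round tin, 68 mm across, 100 mm high. Origin: centre of its underside

How it is judged:
On the way, in this order (a step that is already met when the one before it is completed fails the run):
1. the jack stands flat with its saddle centred under the lift pad, the charger still on all its feet (horizontal distance between ram and lift_pad below 0.011 m and angle between jack's own z axis and vertical below 0.06 rad and linear speed of jack below 0.02 m/s and height (world z) of each of near_foot_a, near_foot_b below 0.003 m), for 0.2 s.
2. the jack takes the charger's weight and both near feet leave the bench (contact force between ram and charger above 15 N and height (world z) of each of near_foot_a, near_foot_b above 0.004 m), for 0.2 s.
At the end, for the whole second after the job is handed in: Both bracket-side feet hang 9 to 21.5 mm clear, far feet on the bench; the charger rests still on the saddle (over 15 N, pad within 18 mm of its centre), the jack leans under 0.12 rad; the robot holds the handle down (over 0.55 of 0.62 rad, over 1 N) without touching the charger (height (world z) of near_foot_a between 0.009 and 0.0215 m and height (world z) of near_foot_b between 0.009 and 0.0215 m and height (world z) of each of far_foot_a, far_foot_b below 0.004 m and contact force between ram and charger above 15 N and horizontal distance between ram and lift_pad below 0.018 m and angle between jack's own z axis and vertical below 0.12 rad and linear speed of charger below 0.01 m/s and value of joint handle above 0.55 rad and contact force between each of the arm, the fingers and charger below 0.5 N and contact force between any of the fingers, the arm and jack above 1 N); the arm keeps its last pose, push and grip.
It fails at once if the arm or the fingers lift or push the charger (contact force between any of the fingers, the arm and charger above 4 N).
It fails at once if the charger is shoved along the bench (far feet over 20 mm) (distance of any of far_foot_a, far_foot_b from where it was at the start of the episode above 0.02 m).
It fails at once if the jack is tipped over (angle between jack's own z axis and vertical above 0.5 rad).
It fails at once if the spare foot, the wrench or the tin is disturbed (over 30 mm) (distance of any of new_foot, wrench, tin from where it was at the start of the episode above 0.03 m).
It also fails if it takes over 64 s, if anything falls off the work surface, if the arm or the gripper's body presses on something with over 40 N, if the wrist force passes 120 N, or if a joint passes its speed limit or range.

## Working session

There is one attempt and no reset: what is moved stays moved. The work goes in short steps, Python scripts to look and compute and a shell command to move; the robot and the scene stay as the last step left them, time stands still between calls to the robot, and variables do not carry over. Pictures are saved under pics/ and viewed, at most 10 in all, crops included, and the job is handed in when it is done.

```bash
mkdir -p pics
python3 - <<'E'
from station import *
import cv2
o=get_obs();print(o['t'],o['tool_pos'],o['orientation'],o['grip_width'])
for n in("scene","top"):
    cv2.imwrite(f"pics/{n}0.png",cv2.cvtColor(camera(n),cv2.COLOR_RGB2BGR));p=camera_params(n);print(n,p)
E
```

```text
0.0 [0.1221185  0.51045952 0.40391846] [[-9.72557598e-01  2.32661949e-01 -3.68977475e-04]
 [ 2.32662241e-01  9.72556299e-01 -1.58936679e-03]
 [-1.09338070e-05 -1.63159788e-03 -9.99998669e-01]] 0.0854832051765939
scene {'fx': 384.8481180491775, 'fy': 384.8481180491775, 'cx': 256.83973957872576, 'cy': 182.5410627470746, 'view': array([[ 0.19855769,  0.97982499, -0.02275613, -0.08205079],
       [ 0.53134535, -0.12712718, -0.83756242, -0.20162539],
       [-0.8235575 ,  0.15421309, -0.54586753,  1.57315047],
       [ 0.        ,  0.        ,  0.        ,  1.        ]])}
top {'fx': 355.3783930392286, 'fy': 355.3783930392286, 'cx': 255.84956987567608, 'cy': 188.94576612399766, 'view': array([[-0.00172749, -0.99999786,  0.00113485, -0.05641939],
       [-0.99654784,  0.00162733, -0.08300449,  0.62546964],
       [ 0.08300247, -0.00127432, -0.99654853,  1.11156355],
       [ 0.        ,  0.        ,  0.        ,  1.        ]])}
```

View pics/scene0.png

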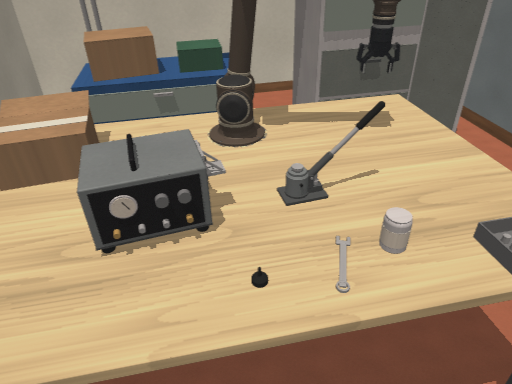

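View pics/top0.png

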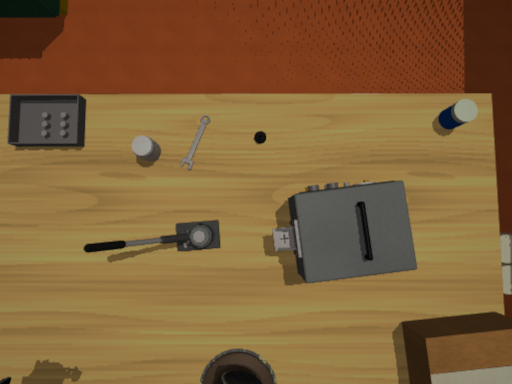

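The scene shows the jack at about (298,185), its handle rising to (380,106). The top view shows the saddle near (200,236), the sleeve end near (90,248) and the bracket shelf with its cross near (285,238). Next I'll crop the top view to get exact pixels.

```bash
python3 - <<'E'
import cv2
a=cv2.imread('pics/top0.png')[200:272,76:316]
cv2.imwrite('pics/c0.png',cv2.resize(a,None,fx=3.33,fy=3.33,interpolation=cv2.INTER_CUBIC))
E
cat > h.py <<'E'
import numpy as np
from station import *
def ray(n,u,v,z):
    p=camera_params(n);R=p['view'][:3,:3];t=p['view'][:3,3]
    c=-R.T@t;d=R.T@np.array([(u-p['cx'])/p['fx'],(v-p['cy'])/p['fy'],1]);return c+d*(z-c[2])/d[2]
def proj(n,P):
    p=camera_params(n);q=p['view'][:3,:3]@P+p['view'][:3,3];return p['fx']*q[0]/q[2]+p['cx'],p['fy']*q[1]/q[2]+p['cy']
E
```

```text
(no output)
```

View pics/c0.png

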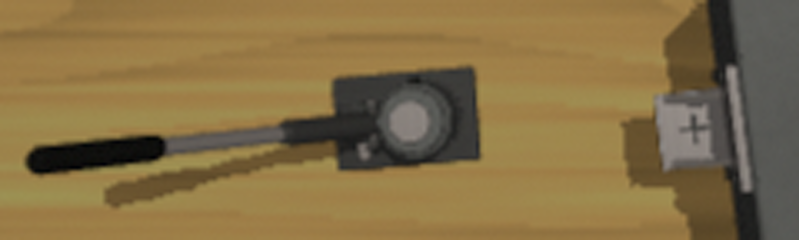

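The crop shows the saddle centre at (407,122), the cross at (695,128), the sleeve running from (38,160) to (155,149), and the base plate corners at (333,79), (473,67), (480,157) and (338,170).

Run:
```python
from h import *
f=lambda u,v,z:ray('top',76+(u+.5)/3.33-.5,200+(v+.5)/3.33-.5,z)
s=f(407,122,.106);x=f(695,128,.136)
print('saddle',s,'cross',x)
for c in[(333,79),(473,67),(480,157),(338,170)]:print(f(*c,.012))
piv=.066
g0=f(38,160,.066+.29*.68);g1=f(155,149,.066+.21*.68);print(g0,g1,np.degrees(np.arctan2(*(g1-g0)[[1,0]])))
d=s-g0;print('g0->s',np.degrees(np.arctan2(d[1],d[0])),np.hypot(*d[:2]))
# charger case top edges
for c in[(290,193),(404,182),(414,269),(304,281)]:print('case',ray('top',*c,.209))
```

```text
saddle [0.47922771 0.11344852 0.106     ] cross [ 0.47514887 -0.13856383  0.136     ]
[0.51593021 0.20046136 0.012     ]
[0.52723504 0.0654392  0.012     ]
[0.44113937 0.0581012  0.012     ]
[0.42904288 0.19419039 0.012     ]
[0.45917206 0.36433218 0.2632    ] [0.46331089 0.29712604 0.2088    ] -86.47594339218486
g0->s -85.42949174243294 0.2516840079261694
case [ 0.59907332 -0.148816    0.209     ]
case [ 0.62823365 -0.45581095  0.209     ]
case [ 0.39767369 -0.47380775  0.209     ]
case [ 0.36715695 -0.18336419  0.209     ]
```

```bash
python3 -m creep '[[[-0.04,-0.02,-0.02],0,1],[[-0.08,-0.04,-0.04],0,1],[[-0.12,-0.06,-0.04],0,1],[[-0.16,-0.08,-0.04],0,1],[[-0.2,-0.1,-0.04],0,1]]' 
python3 -m creep '[[[-0.04,-0.02,0],0,1],[[-0.08,-0.04,0],0,1],[[-0.12,-0.06,0],0,1],[[-0.16,-0.08,0],0,1],[[-0.205,-0.097,0],0,1]]'
python3 -m creep '[[[0,0,0],1.5,1],[[0,0,0],3,1],[[0,0,0],4.5,1],[[0,0,0],6,1],[[0,0,0],7.5,1]]'
python3 -m creep '[[[0,0,0],1.5,1],[[0,0,0],3,1],[[0,0,0],4.5,1],[[0,0,0],6,1],[[0,0,0],6.8,1]]'
python3 - <<'E'
from h import *
o=get_obs();print(o['t'],o['tool_pos'],o['orientation'],o['contact_force'])
d=np.array([.4705,.2247,.295])-o['tool_pos'];print(np.array(o['orientation']).T@d)
E
```

```text
t: 0.6
tool_pos: [0.2943, 0.3655, 0.4446]
orientation: [[-0.973, 0.232, 0.0], [0.232, 0.973, 0.0], [-0.0, 0.0, -1.0]]
contact_force: [0.8, 0.2, -0.1]
grip_width: 0.0854
grasp_force: 0.0
t: 1.1
tool_pos: [0.471, 0.2231, 0.4447]
orientation: [[-0.973, 0.233, -0.0], [0.233, 0.973, 0.0], [0.0, -0.0, -1.0]]
contact_force: [-0.2, 1.7, 0.5]
grip_width: 0.0854
grasp_force: 0.0
t: 1.6
tool_pos: [0.4703, 0.2246, 0.4442]
orientation: [[-0.626, 0.78, -0.001], [0.78, 0.626, -0.0], [0.0, -0.001, -1.0]]
contact_force: [-0.3, -0.5, 0.4]
grip_width: 0.0853
grasp_force: 0.0
t: 2.1
tool_pos: [0.4702, 0.2247, 0.4442]
orientation: [[-0.084, 0.996, -0.001], [0.996, 0.084, -0.0], [-0.0, -0.001, -1.0]]
contact_force: [-0.4, 0.4, -0.7]
grip_width: 0.0854
grasp_force: 0.0
2.1 [0.47015135 0.22472682 0.44423474] [[-8.37297170e-02  9.96488092e-01 -9.03445952e-04]
 [ 9.96488447e-01  8.37293771e-02 -4.07780705e-04]
 [-3.30703650e-04 -9.34416817e-04 -9.99999509e-01]] [-0.35627587  0.44731819 -0.68066285]
[-6.56996010e-06  4.84630488e-04  1.49234361e-01]
```

```bash
python3 -m creep '[[[0,0,0.035],0,1],[[0,0,0.07],0,1],[[0,0,0.105],0,1],[[0,0,0.135],0,1],[[0,0,0.149],0,1]]' 
python3 -m creep '[[[0,0,0],0,0],[[0,0,0],0,0],[[0,0,0],0,0],[[0,0,0],0,0],[[0,0,0],0,0]]' 60
python3 - <<'E'
from h import *;import cv2
a=camera('scene');cv2.imwrite('pics/s1.png',cv2.cvtColor(cv2.resize(a[60:260,150:410],None,fx=2.5,fy=2.5),cv2.COLOR_RGB2BGR))
o=get_obs();print(o['tool_pos'],o['contact_force'],o['grip_width'])
E
```

```text
t: 2.6
tool_pos: [0.4692, 0.2243, 0.2922]
orientation: [[-0.088, 0.996, -0.004], [0.996, 0.088, -0.002], [-0.002, -0.005, -1.0]]
contact_force: [-0.5, 0.2, 0.0]
grip_width: 0.0855
grasp_force: 0.0
t: 3.1
tool_pos: [0.47, 0.225, 0.2967]
orientation: [[-0.088, 0.996, 0.0], [0.996, 0.088, 0.002], [0.002, 0.0, -1.0]]
contact_force: [-3.8, 2.4, 4.5]
grip_width: 0.0161
grasp_force: 57.4
[0.46999608 0.22504077 0.29674532] [-4.13705972  1.99182452  4.99578185] 0.015841087310261886
```

View pics/s1.png

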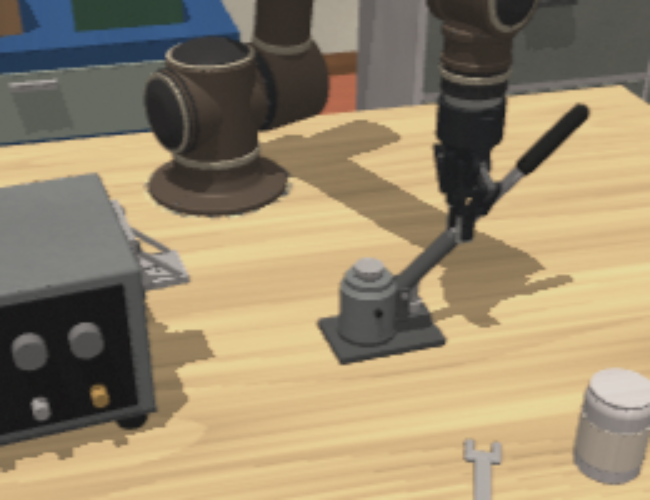

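The fingers hold the tube at 16 mm opening and the jack has not moved. I'll slide it about 200 mm along the line, then look again.

```bash
python3 -m creep '[[[-0.01,-0.001,0],0,0],[[-0.03,-0.003,0],0,0],[[-0.05,-0.005,0],0,0],[[-0.07,-0.007,0],0,0],[[-0.09,-0.009,0],0,0]]' 
python3 -m creep '[[[-0.02,-0.002,0],0,0],[[-0.04,-0.004,0],0,0],[[-0.06,-0.006,0],0,0],[[-0.08,-0.009,0],0,0],[[-0.1,-0.011,0],0,0]]'
python3 -m creep '[[[-0.01,-0.001,0],0,0],[[-0.01,-0.001,0],0,0],[[-0.01,-0.001,0],0,0]]'
python3 - <<'E'
from h import *;import cv2
a=camera('top');cv2.imwrite('pics/t2.png',a[:,:,::-1])
cv2.imwrite('pics/t2c.png',cv2.cvtColor(cv2.resize(a[190:290,170:320],None,fx=5,fy=5,interpolation=cv2.INTER_CUBIC),cv2.COLOR_RGB2BGR))
o=get_obs();print(o['tool_pos'],o['contact_force'],o['grip_width'])
E
```

```text
t: 3.65
tool_pos: [0.4701, 0.1365, 0.2977]
orientation: [[-0.091, 0.996, 0.004], [0.996, 0.091, 0.011], [0.011, 0.005, -1.0]]
contact_force: [-0.1, 17.9, 3.8]
grip_width: 0.0164
grasp_force: 59.0
t: 4.15
tool_pos: [0.4678, 0.0356, 0.2974]
orientation: [[-0.091, 0.996, 0.004], [0.996, 0.091, 0.011], [0.011, 0.005, -1.0]]
contact_force: [0.6, 19.4, 4.8]
grip_width: 0.0158
grasp_force: 59.4
t: 4.45
tool_pos: [0.4676, 0.0244, 0.2972]
orientation: [[-0.089, 0.996, 0.004], [0.996, 0.089, 0.005], [0.004, 0.004, -1.0]]
contact_force: [1.4, 8.3, 4.7]
grip_width: 0.0157
grasp_force: 57.8
[0.46762515 0.02449269 0.29716155] [0.61174562 7.78647266 4.51892333] 0.01575509040318832
```

View pics/t2c.png

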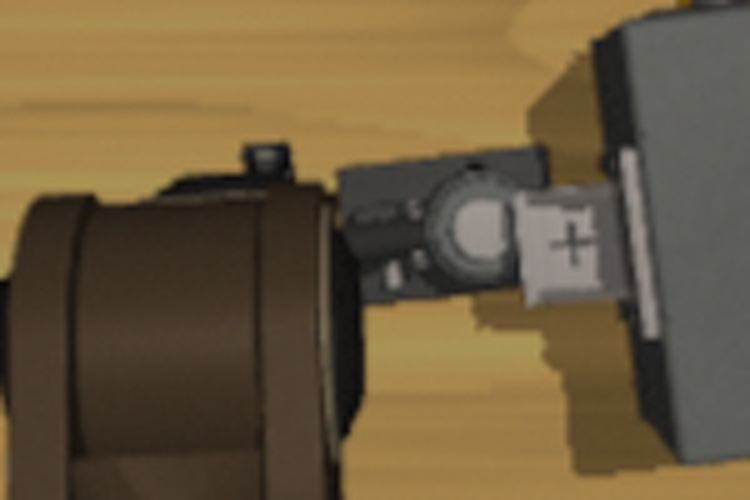

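The saddle is centred near (483,228), partly under the shelf, and the cross is at (572,242). The jack stands flat and its yaw has not changed.

Run:
```python
from h import *
f=lambda u,v,z:ray('top',170+(u+.5)/5-.5,190+(v+.5)/5-.5,z)
s=f(483,228,.106);x=f(572,242,.136)
a=f(338,170,.012);b=f(548,147,.012);c=(a+b)/2;e=(b-a)/np.linalg.norm(b-a);n=np.array([e[1],-e[0],0]);print('from base',c+.019*e+.045*n,e,np.linalg.norm(b-a))
print(s,x,x-s)
```

```text
from base [ 0.47939619 -0.08860133  0.012     ] [ 0.10669947 -0.99429132  0.        ] 0.13589728238727564
[ 0.48204394 -0.08759837  0.106     ] [ 0.47540187 -0.13754023  0.136     ] [-0.00664207 -0.04994186  0.03      ]
```

```bash
python3 -m creep '[[[-0.01,-0.002,0],0,0],[[-0.02,-0.004,0],0,0],[[-0.03,-0.006,0],0,0],[[-0.04,-0.008,0],0,0],[[-0.048,-0.01,0],0,0]]' 
python3 -m creep '[[[0,0,0],0,0],[[0,0,0],0,0],[[0,0,0],0,0]]'
python3 - <<'E'
from h import *;import cv2
a=camera('top');b=camera('scene')
A=cv2.resize(a[190:290,190:320],None,fx=4,fy=4,interpolation=cv2.INTER_CUBIC);B=cv2.resize(b[120:220,150:280],None,fx=4,fy=4,interpolation=cv2.INTER_CUBIC)
cv2.imwrite('pics/t3.png',np.hstack([A])[:,:,::-1]);cv2.imwrite('pics/s3.png',B[:,:,::-1])
cv2.imwrite('pics/b3.png',np.hstack([A[:,:400],B[:,:400]])[:,:,::-1])
o=get_obs();print(o['tool_pos'],o['contact_force'],o['grip_width'])
E
```

```text
t: 5.0
tool_pos: [0.4621, -0.023, 0.2973]
orientation: [[-0.091, 0.996, 0.005], [0.996, 0.091, 0.01], [0.01, 0.006, -1.0]]
contact_force: [1.5, 19.0, 7.3]
grip_width: 0.0158
grasp_force: 60.1
t: 5.3
tool_pos: [0.462, -0.0236, 0.2972]
orientation: [[-0.09, 0.996, 0.004], [0.996, 0.09, 0.006], [0.006, 0.005, -1.0]]
contact_force: [1.2, 10.7, 5.9]
grip_width: 0.0156
grasp_force: 58.5
[ 0.46195707 -0.0236386   0.29715832] [ 0.63111198 11.95718723  4.97493196] 0.015804864825919664
```

View pics/b3.png

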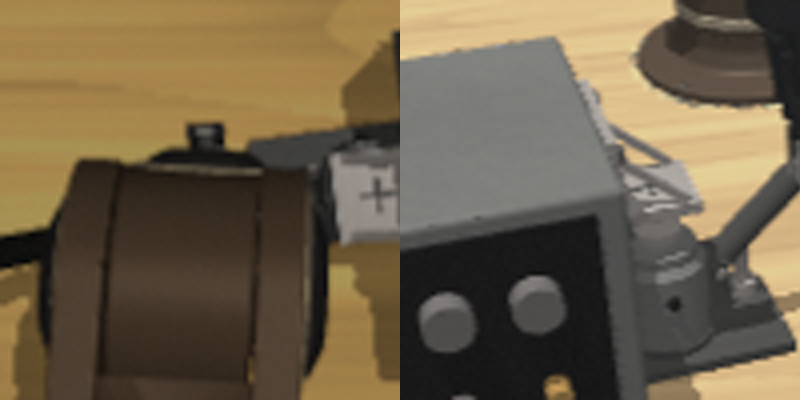

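The cross is unmoved at (377,194), and the side view shows the saddle near (655,225), below the shelf. I'll check where the saddle should project.

Run:
```python
from h import *
for P in [(.4751,-.1362,.106),(.4752,-.138,.118)]:
    u,v=proj('scene',np.array(P));print('scene crop',400+(u-150+.5)*4-.5,(v-120+.5)*4-.5)
f=lambda u,v,z:ray('top',190+(u+.5)/4-.5,190+(v+.5)/4-.5,z)
a=f(247,142,.012);b=f(398,122,.012);print(a,b,f(377,194,.136))
e=np.array([.095,-.9955]);n=np.array([e[1],-e[0]])
print('lateral of base edge rel. target', (b[:2]-np.array([.4752,-.138]))@-n,(a[:2]-np.array([.4752,-.138]))@-n)
```

```text
scene crop 656.3870666649541 222.8444353224021
scene crop 652.4671346336711 208.94322219330422
[ 0.50990465 -0.04290801  0.012     ] [ 0.52570004 -0.16437972  0.012     ] [ 0.47504812 -0.13718002  0.136     ]
lateral of base edge rel. target 0.04776671714470237 0.04358222161069084
```

The jack is aligned. Now I'll release it and go to the sleeve.

```bash
python3 -m creep '[[[0,0,0],0,1],[[0,0,0],0,1],[[0,0,0],0,1],[[0,0,0],0,1],[[0,0,-0.01],0,1]]' 
python3 -m creep '[[[0.01,0,-0.03],0,1],[[0.035,0,-0.06],0,1],[[0.07,0,-0.095],0,1],[[0.1,0,-0.11],0,1],[[0.11,0,-0.11],0,1]]'
python3 -m creep '[[[0,0,0.015],0,1],[[0,0,0.02],0,0.5],[[0,0,0.02],0,0],[[0,0,0.02],0,0],[[0,0,0.02],0,0]]' 20
python3 -m creep '[[[0,0,0],0,0],[[0,0,0],0,0],[[0,0,0],0,0]]' 20
python3 - <<'E'
from h import *;import cv2
b=camera('scene')
cv2.imwrite('pics/s4.png',cv2.resize(b[60:230,150:410],None,fx=3,fy=3,interpolation=cv2.INTER_CUBIC)[:,:,::-1])
E
```

```text
t: 5.9
tool_pos: [0.4606, -0.0252, 0.3048]
orientation: [[-0.088, 0.996, -0.003], [0.996, 0.088, -0.0], [0.0, -0.003, -1.0]]
contact_force: [0.2, -0.3, -0.0]
grip_width: 0.085
grasp_force: 0.0
t: 6.4
tool_pos: [0.4516, 0.0863, 0.4189]
orientation: [[-0.09, 0.996, 0.005], [0.996, 0.09, 0.001], [0.001, 0.005, -1.0]]
contact_force: [0.4, 0.5, 0.3]
grip_width: 0.0855
grasp_force: 0.0
t: 6.9
tool_pos: [0.4515, 0.0841, 0.3959]
orientation: [[-0.087, 0.996, -0.0], [0.996, 0.087, -0.0], [-0.0, -0.0, -1.0]]
contact_force: [-4.9, 1.5, 3.0]
grip_width: 0.0284
grasp_force: 1.9
t: 7.2
tool_pos: [0.4513, 0.0845, 0.3959]
orientation: [[-0.088, 0.996, 0.0], [0.996, 0.088, -0.0], [-0.0, 0.0, -1.0]]
contact_force: [-1.9, -0.2, 2.2]
grip_width: 0.0215
grasp_force: 20.7
```

View pics/s4.png

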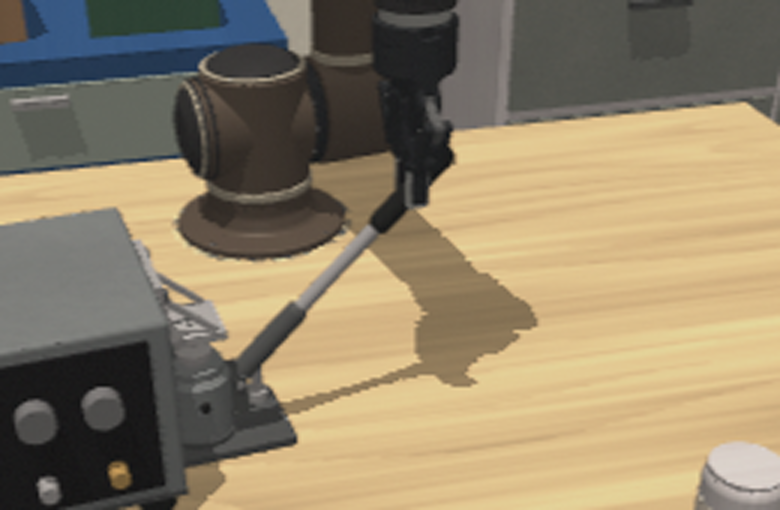

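The fingers hold the sleeve at 21.5 mm opening and the handle is up. First downstroke along the arc.

```bash
python3 -m creep '[[[0.013,0,0.015],0,0],[[0.024,0,0.03],0,0],[[0.034,0,0.047],0,0],[[0.043,0,0.064],0,0],[[0.051,0,0.082],0,0]]' 
python3 -m creep '[[[0.006,0,0.018],0,0],[[0.01,0,0.037],0,0],[[0.014,0,0.056],0,0],[[0.014,0,0.06],0,0],[[0.014,0,0.06],0,0]]'
```

```text
t: 7.75
tool_pos: [0.4473, 0.136, 0.3141]
orientation: [[-0.088, 0.996, 0.003], [0.996, 0.088, 0.0], [0.0, 0.003, -1.0]]
contact_force: [-1.0, -0.7, 5.4]
grip_width: 0.0216
grasp_force: 19.3
t: 8.25
tool_pos: [0.4461, 0.1501, 0.2544]
orientation: [[-0.089, 0.996, 0.001], [0.996, 0.089, 0.002], [0.002, 0.001, -1.0]]
contact_force: [-2.9, 3.8, 6.3]
grip_width: 0.0213
grasp_force: 19.6
```

```bash
python3 -m creep '[[[0,0,0.005],0,0],[[0,0,0.01],0,0],[[0,0,0.01],0,0]]'
python3 - <<'E'
from h import *;import cv2
b=camera('scene')
cv2.imwrite('pics/s5.png',cv2.resize(b[100:230,150:410],None,fx=3,fy=3,interpolation=cv2.INTER_CUBIC)[:,:,::-1])
E
```

```text
t: 8.55
tool_pos: [0.4469, 0.1512, 0.2461]
orientation: [[-0.09, 0.996, 0.004], [0.996, 0.089, 0.008], [0.007, 0.004, -1.0]]
contact_force: [-2.6, 11.4, 12.3]
grip_width: 0.0214
grasp_force: 19.8
```

View pics/s5.png

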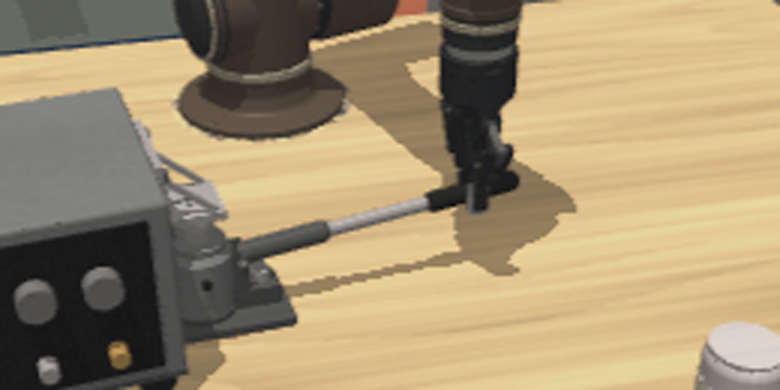

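The handle is down at about 7° above level, and the 12 N push suggests it is on the lower stop. I'll raise it along the arc, open briefly at the top so the spring seats it on the upper stop, then re-grip.

```bash
python3 -m creep '[[[0,0,-0.02],0,0],[[-0.003,0,-0.038],0,0],[[-0.008,0,-0.056],0,0],[[-0.014,0,-0.074],0,0],[[-0.022,0,-0.092],0,0]]' 
python3 -m creep '[[[-0.01,0,-0.018],0,0],[[-0.021,0,-0.033],0,0],[[-0.032,0,-0.045],0,0],[[-0.041,0,-0.053],0,0],[[-0.042,0,-0.055],0,0.5]]'
python3 -m creep '[[[-0.001,0,-0.003],0,0.5],[[-0.001,0,-0.003],0,0.5],[[-0.001,0,-0.003],0,0.2],[[-0.001,0,-0.003],0,0],[[-0.001,0,-0.003],0,0]]'
python3 -m creep '[[[0,0,0],0,0],[[0,0,0],0,0]]' 25
```

```text
t: 9.1
tool_pos: [0.4481, 0.1267, 0.3366]
orientation: [[-0.088, 0.996, 0.002], [0.996, 0.088, -0.002], [-0.002, 0.001, -1.0]]
contact_force: [3.7, -4.4, -2.6]
grip_width: 0.0214
grasp_force: 21.2
t: 9.6
tool_pos: [0.4517, 0.0847, 0.3922]
orientation: [[-0.087, 0.996, 0.002], [0.996, 0.087, -0.0], [-0.0, 0.002, -1.0]]
contact_force: [-0.4, 0.2, -0.7]
grip_width: 0.0344
grasp_force: 0.0
t: 10.1
tool_pos: [0.4514, 0.0847, 0.3933]
orientation: [[-0.089, 0.996, -0.001], [0.996, 0.089, -0.0], [-0.0, -0.001, -1.0]]
contact_force: [0.1, -0.3, -0.7]
grip_width: 0.0215
grasp_force: 21.1
t: 10.3
tool_pos: [0.4514, 0.0846, 0.3934]
orientation: [[-0.088, 0.996, -0.0], [0.996, 0.088, -0.0], [-0.0, -0.001, -1.0]]
contact_force: [-0.4, 0.1, -2.3]
grip_width: 0.0213
grasp_force: 24.8
```

```bash
python3 -m creep '[[[0.013,0,0.015],0,0],[[0.024,0,0.03],0,0],[[0.034,0,0.047],0,0],[[0.043,0,0.064],0,0],[[0.051,0,0.082],0,0]]' 
python3 -m creep '[[[0.006,0,0.018],0,0],[[0.011,0,0.037],0,0],[[0.015,0,0.056],0,0],[[0.015,0,0.066],0,0],[[0.015,0,0.066],0,0]]'
python3 -m creep '[[[0,0,-0.02],0,0],[[-0.003,0,-0.038],0,0],[[-0.009,0,-0.056],0,0],[[-0.015,0,-0.074],0,0],[[-0.023,0,-0.092],0,0]]' 
python3 -m creep '[[[-0.01,0,-0.018],0,0],[[-0.021,0,-0.033],0,0],[[-0.032,0,-0.045],0,0],[[-0.041,0,-0.053],0,0],[[-0.042,0,-0.055],0,0.5]]'
python3 -m creep '[[[-0.001,0,-0.001],0,0.5],[[-0.001,0,-0.001],0,0.5],[[-0.001,0,-0.001],0,0.2],[[-0.001,0,-0.001],0,0],[[-0.001,0,-0.001],0,0]]'
python3 - <<'E'
from h import *;import cv2
b=camera('scene');a=camera('top')
cv2.imwrite('pics/b6.png',np.hstack([cv2.resize(b[130:230,70:240],None,fx=2.8,fy=4,interpolation=cv2.INTER_CUBIC)[:,:,:],cv2.resize(a[200:280,240:320],None,fx=4,fy=5,interpolation=cv2.INTER_CUBIC)])[:,:,::-1])
E
```

```text
t: 10.8
tool_pos: [0.4469, 0.1359, 0.3121]
orientation: [[-0.088, 0.996, 0.002], [0.996, 0.088, 0.0], [0.0, 0.002, -1.0]]
contact_force: [-1.0, -0.8, 3.8]
grip_width: 0.0213
grasp_force: 24.2
t: 11.3
tool_pos: [0.446, 0.1511, 0.2476]
orientation: [[-0.089, 0.996, 0.002], [0.996, 0.089, 0.003], [0.003, 0.002, -1.0]]
contact_force: [-5.7, 1.3, 19.9]
grip_width: 0.0211
grasp_force: 25.9
t: 11.8
tool_pos: [0.448, 0.1267, 0.3383]
orientation: [[-0.088, 0.996, 0.001], [0.996, 0.088, -0.002], [-0.003, 0.001, -1.0]]
contact_force: [4.9, -5.8, -3.7]
grip_width: 0.0212
grasp_force: 26.5
t: 12.3
tool_pos: [0.4514, 0.0848, 0.3937]
orientation: [[-0.087, 0.996, 0.001], [0.996, 0.087, 0.0], [-0.0, 0.001, -1.0]]
contact_force: [0.1, 0.2, 0.4]
grip_width: 0.0343
grasp_force: 0.0
t: 12.8
tool_pos: [0.4515, 0.0847, 0.3933]
orientation: [[-0.089, 0.996, -0.0], [0.996, 0.089, -0.001], [-0.0, -0.0, -1.0]]
contact_force: [2.5, -0.5, -1.7]
grip_width: 0.021
grasp_force: 25.4
```

View pics/b6.png

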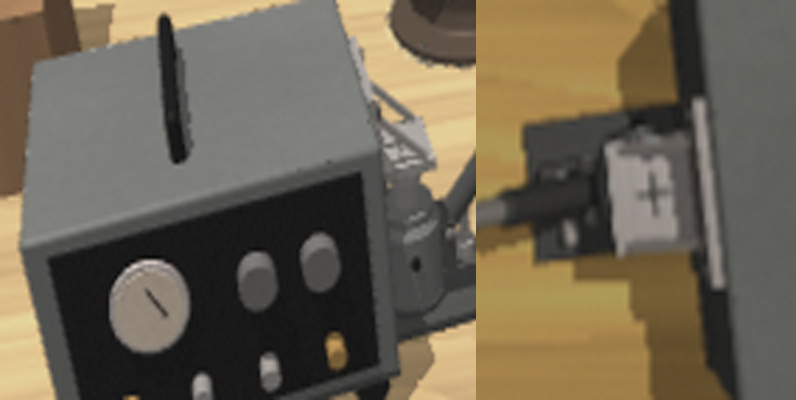

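The saddle now looks about at the pad. In the top panel the base's rear corners are at (525,124) and (533,262). I'll check the jack's position and get the charger's rise by tracking features.

```bash
cat > rise.py <<'E'
from h import *;import cv2
def rise():
    g=lambda i:cv2.cvtColor(i,cv2.COLOR_BGR2GRAY)
    a=g(cv2.imread('pics/scene0.png'));b=g(camera('scene')[:,:,::-1].copy())
    # near edge: front-top corner and near-side front features; far: front left
    for nm,rc in(('near',(178,160,30,60)),('mid',(110,190,60,40)),('far',(86,160,24,80))):
        m=np.zeros_like(a);x,y,w,h=rc;m[y:y+h,x:x+w]=255
        p=cv2.goodFeaturesToTrack(a,12,.05,4,mask=m)
        q,st,_=cv2.calcOpticalFlowPyrLK(a,b,p,None,winSize=(13,13))
        r,s2,_=cv2.calcOpticalFlowPyrLK(b,a,q,None,winSize=(13,13))
        ok=(np.abs(r-p).max((1,2))<.3);print(nm,ok.sum(),np.round(np.median((q-p)[ok],0),2))
    p=camera_params('scene')
    # expected shift of near-front face point for 10 mm foot clearance (tilt about far feet)
    al=.010/.25;c=np.array([.49,-.322]);ya=np.array([-.09,.996])
    for nm,(y,z) in(('near',(.14,.1)),('mid',(0,.1)),('far',(-.12,.15))):
        f=lambda y,z:np.r_[c+np.array([.996,.09])*.12+ya*y,z]
        y2,z2=-.125+(y+.125)*np.cos(al)-z*np.sin(al),z*np.cos(al)+(y+.125)*np.sin(al)
        print(nm,'per10mm',np.round(np.subtract(proj('scene',f(y2,z2)),proj('scene',f(y,z))),2))
E
python3 - <<'E'
from rise import *
rise()
a=ray('top',252.2,224.8,.012);b=ray('top',254.2,252.4,.012);print((a+b)/2+.088*np.array([.09,-.996,0]))
E
```

```text
near 7 [[-0.05 -0.58]]
mid 12 [[ 0.24 -0.33]]
far 4 [[ 0.23 -0.12]]
near per10mm [-2.   -2.99]
mid per10mm [-2.01 -1.24]
far per10mm [-2.68  0.45]
[ 0.47500321 -0.13636276  0.012     ]
```

The jack is still centred and the near feet are up 1–2 mm. On to stroke 3.

```bash
python3 -m creep '[[[0.013,0,0.015],0,0],[[0.024,0,0.03],0,0],[[0.034,0,0.047],0,0],[[0.043,0,0.064],0,0],[[0.051,0,0.082],0,0]]' 25
python3 -m creep '[[[0.006,0,0.018],0,0],[[0.011,0,0.037],0,0],[[0.015,0,0.056],0,0],[[0.015,0,0.066],0,0],[[0.015,0,0.066],0,0]]'
python3 -m creep '[[[0,0,-0.02],0,0],[[-0.003,0,-0.038],0,0],[[-0.009,0,-0.056],0,0],[[-0.015,0,-0.074],0,0],[[-0.023,0,-0.092],0,0]]' 
python3 -m creep '[[[-0.01,0,-0.018],0,0],[[-0.021,0,-0.033],0,0],[[-0.032,0,-0.045],0,0],[[-0.041,0,-0.053],0,0],[[-0.042,0,-0.055],0,0.5]]'
python3 -m creep '[[[-0.001,0,-0.001],0,0.5],[[-0.001,0,-0.001],0,0.5],[[-0.001,0,-0.001],0,0.2],[[-0.001,0,-0.001],0,0],[[-0.001,0,-0.001],0,0]]'
python3 -c "
from rise import *
rise()"
```

```text
t: 13.45
tool_pos: [0.4463, 0.1357, 0.312]
orientation: [[-0.088, 0.996, -0.0], [0.996, 0.088, 0.0], [0.0, -0.0, -1.0]]
contact_force: [-3.4, -2.3, 6.6]
grip_width: 0.0213
grasp_force: 24.5
t: 13.95
tool_pos: [0.4459, 0.1511, 0.2477]
orientation: [[-0.089, 0.996, 0.002], [0.996, 0.089, 0.003], [0.003, 0.002, -1.0]]
contact_force: [-4.8, 0.6, 21.7]
grip_width: 0.0209
grasp_force: 25.2
t: 14.45
tool_pos: [0.448, 0.1267, 0.3383]
orientation: [[-0.088, 0.996, 0.001], [0.996, 0.088, -0.002], [-0.003, 0.001, -1.0]]
contact_force: [5.9, -6.0, -4.1]
grip_width: 0.0217
grasp_force: 26.1
t: 14.95
tool_pos: [0.4514, 0.0848, 0.3937]
orientation: [[-0.087, 0.996, 0.001], [0.996, 0.087, 0.0], [0.0, 0.001, -1.0]]
contact_force: [-0.1, 0.7, -0.5]
grip_width: 0.035
grasp_force: 0.0
t: 15.45
tool_pos: [0.4515, 0.0847, 0.3933]
orientation: [[-0.089, 0.996, -0.0], [0.996, 0.089, -0.0], [-0.0, -0.0, -1.0]]
contact_force: [1.3, -0.7, -0.9]
grip_width: 0.0216
grasp_force: 25.4
near 7 [[-0.28 -2.03]]
mid 12 [[ 0.16 -1.15]]
far 6 [[0.95 0.28]]
near per10mm [-2.   -2.99]
mid per10mm [-2.01 -1.24]
far per10mm [-2.68  0.45]
```

```bash
python3 -m creep '[[[0.013,0,0.015],0,0],[[0.024,0,0.03],0,0],[[0.034,0,0.047],0,0],[[0.043,0,0.064],0,0],[[0.051,0,0.082],0,0]]' 25
python3 -m creep '[[[0.006,0,0.018],0,0],[[0.011,0,0.037],0,0],[[0.015,0,0.056],0,0],[[0.015,0,0.066],0,0],[[0.015,0,0.066],0,0]]'
python3 - <<'E'
from rise import *
rise()
b=camera('scene');a=camera('top')
cv2.imwrite('pics/b7.png',np.hstack([cv2.resize(b[130:230,70:240],None,fx=2.8,fy=4,interpolation=cv2.INTER_CUBIC)[:,:,:],cv2.resize(a[200:280,240:320],None,fx=4,fy=5,interpolation=cv2.INTER_CUBIC)])[:,:,::-1])
E
```

```text
t: 16.0
tool_pos: [0.4463, 0.1358, 0.3119]
orientation: [[-0.089, 0.996, -0.0], [0.996, 0.089, -0.0], [-0.0, -0.0, -1.0]]
contact_force: [-3.1, -1.9, 6.1]
grip_width: 0.0211
grasp_force: 24.4
t: 16.5
tool_pos: [0.4457, 0.151, 0.2475]
orientation: [[-0.089, 0.996, 0.002], [0.996, 0.089, 0.002], [0.002, 0.002, -1.0]]
contact_force: [-5.7, -0.2, 21.3]
grip_width: 0.0211
grasp_force: 25.7
near 8 [[-1.09 -3.55]]
mid 12 [[-0.52 -1.8 ]]
far 3 [[-0.77 -0.5 ]]
near per10mm [-2.   -2.99]
mid per10mm [-2.01 -1.24]
far per10mm [-2.68  0.45]
```

View pics/b7.png

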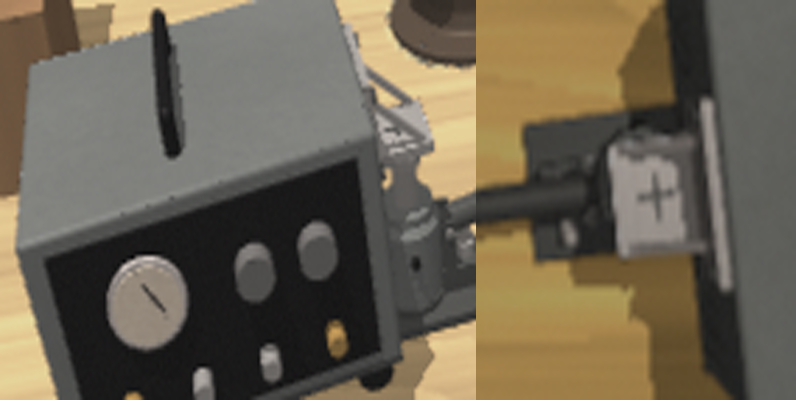

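The feet are about 12 mm clear and the jack and cross have not moved. One more full stroke should give about 17 mm, held down.

```bash
python3 -m creep '[[[0,0,-0.02],0,0],[[-0.003,0,-0.038],0,0],[[-0.009,0,-0.056],0,0],[[-0.015,0,-0.074],0,0],[[-0.023,0,-0.092],0,0]]' 
python3 -m creep '[[[-0.01,0,-0.018],0,0],[[-0.021,0,-0.033],0,0],[[-0.032,0,-0.045],0,0],[[-0.041,0,-0.053],0,0],[[-0.042,0,-0.055],0,0.5]]'
python3 -m creep '[[[-0.001,0,-0.001],0,0.5],[[-0.001,0,-0.001],0,0.5],[[-0.001,0,-0.001],0,0.2],[[-0.001,0,-0.001],0,0],[[-0.001,0,-0.001],0,0]]'
python3 -m creep '[[[0.013,0,0.015],0,0],[[0.024,0,0.03],0,0],[[0.034,0,0.047],0,0],[[0.043,0,0.064],0,0],[[0.051,0,0.082],0,0]]' 25
python3 -m creep '[[[0.006,0,0.018],0,0],[[0.011,0,0.037],0,0],[[0.015,0,0.056],0,0],[[0.015,0,0.066],0,0],[[0.015,0,0.066],0,0]]'
python3 -m creep '[[[0,0,0],0,0],[[0,0,0],0,0],[[0,0,0],0,0],[[0,0,0],0,0],[[0,0,0],0,0]]'
python3 -c "
from rise import *
rise()"
```

```text
t: 17.15
tool_pos: [0.4478, 0.1267, 0.338]
orientation: [[-0.088, 0.996, 0.0], [0.996, 0.088, -0.003], [-0.003, 0.0, -1.0]]
contact_force: [5.9, -6.5, -3.6]
grip_width: 0.021
grasp_force: 26.2
t: 17.65
tool_pos: [0.4514, 0.0849, 0.3935]
orientation: [[-0.087, 0.996, 0.001], [0.996, 0.087, -0.0], [-0.0, 0.001, -1.0]]
contact_force: [0.0, 0.2, -0.2]
grip_width: 0.0342
grasp_force: 0.0
t: 18.15
tool_pos: [0.4514, 0.0847, 0.3933]
orientation: [[-0.089, 0.996, -0.0], [0.996, 0.089, -0.0], [-0.0, -0.0, -1.0]]
contact_force: [0.2, -0.5, -1.9]
grip_width: 0.021
grasp_force: 25.4
t: 18.65
tool_pos: [0.4464, 0.1358, 0.312]
orientation: [[-0.089, 0.996, 0.0], [0.996, 0.089, -0.0], [-0.0, 0.0, -1.0]]
contact_force: [-2.7, -1.9, 6.2]
grip_width: 0.0213
grasp_force: 24.5
t: 19.15
tool_pos: [0.4458, 0.151, 0.2475]
orientation: [[-0.089, 0.996, 0.002], [0.996, 0.089, 0.002], [0.002, 0.002, -1.0]]
contact_force: [-6.4, -0.4, 20.4]
grip_width: 0.0213
grasp_force: 25.6
t: 19.65
tool_pos: [0.4458, 0.1509, 0.2481]
orientation: [[-0.089, 0.996, 0.002], [0.996, 0.089, 0.002], [0.002, 0.003, -1.0]]
contact_force: [-4.4, 0.5, 17.7]
grip_width: 0.0214
grasp_force: 25.4
near 8 [[-2.17 -4.92]]
mid 12 [[-1.4  -2.46]]
far 3 [[-1.73 -0.48]]
near per10mm [-2.   -2.99]
mid per10mm [-2.01 -1.24]
far per10mm [-2.68  0.45]
```

The feet are about 16.5 mm clear, and the handle is held on its lower stop with a push of about 18 N.

```bash
python3 -c "
from station import *
print(hand_in())"
```

```text
the job is handed in; nothing more can be done
None
```

I handed the job in after five full strokes: the jack is centred under the lift pad, the bracket-side feet measure about 16.5 mm clear by camera, and the gripper is holding the handle on its lower stop; the judge's result was not shown.

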